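# Fish the serving tongs out of the topping rail

### The arm

A 6-joint arm with a two-finger parallel gripper is mounted at the origin on the work surface. World frame = base frame: x ahead of the robot, y to its left, z up, the work surface at z = 0. Lengths are in m, angles in rad, forces in N, time in s.
With the tool pointing down it reaches from about 0.275 to 0.825 m from the base axis. Payload 4.9 kg.
Tool frame: the origin (TCP) lies midway between the tips of the shut fingers; the grasp point (between the pads) lies 19 mm behind it (grip_point_offset is the distance from the TCP to the grasp point, in m); z points along the fingers, x is the direction in which the jaws open and shut, and the axes are right-handed (so a half turn about z gives the same grasp; the last joint's range is limited). The gripper opens to 85 mm and grips with 20 to 120 N. Pads are 22 mm wide; open, the fingers measure 114 mm over their backs; the gripper's body (76 mm by 85 mm) begins 54 mm behind the grasp point. The pads swing forward as they close: fully open they stand 13 mm farther back than shut.
Start: joints at [1.091, 0.326, -0.193, 1.052, 0, 1.437], TCP at [0.186, 0.517, 0.192] pointing down, gripper open.
Joint ranges: [-2.65, 2.65], [-0.97, 1.79], [-1.3, 1.35], [-1.93, 2.1], [-1.47, 1.37], [-3.14, 3.14]. Speed limits (rad/s): [2.57, 2.57, 3.14, 3.14, 3.14, 3.14].

### API

Orientations are given as a rotation vector (axis times angle).
In Python, from cell import * gives the robot as it stands. Calls block until the motion is done:
- movep(position, orientation): joint-space move of the TCP to a pose.
- move_l(position, velocity=0.15, rot=None, until_force=None): straight line of the TCP; rot=None keeps the orientation; velocity is the mean speed in m/s. With until_force (N) it stops when the force on the tool has changed by that much, and returns True; else False.
- set_joints(angles): joint-space move.
- let_go() and grab(newtons=None): open the fingers fully, or close them until they stop; newtons is the grip in N (None keeps the last).
- sleep(seconds).
- ik(position, orientation): joint angles nearest the present ones, or None.
- get_state(): the state.
- grab_frame(name): name is "side" or "top"; returns a dict with "img" (400x640x3 uint8, red, green, blue), "fx", "fy", "cx", "cy" (pixels), "cam_to_world" (4x4, takes a point from camera to world coordinates). Camera axes: x right, y down, z forward; pixel columns grow to the right and rows downward; lengths in m; the calibration is good to about 2 mm. A picture is of the moment at which its call begins. There is no depth.
A pose or a line that the arm cannot do raises MotionError and nothing moves.
- sign_off(): hands the job in, once; it reports no verdict.
Trained networks look in the newest picture that a camera, given by its name, has taken for a name from the list of things; names that differ only in an ending like _2 or _b are one class to them, and where a whole thing is asked for, a point or a joint stands for the part that bears it (a point fixed in the world has none). Each returns a list of dicts, best first, with "score" (0 to 1); they miss things now and then, are a little off and sometimes report something else, mostly with a low value. They report only what shows in the picture. A call takes as long as a camera call. They do not tell look-alikes from the thing itself.
- spot_in(camera, name): "centre" ([column, row] in pixels, amid what is visible of it).
- silhouettes(camera, name): "mask" (400x640 bool, what is visible of it) and "centre" ([column, row] in pixels, amid what is visible of it).
- tip_of(camera, name): "centre" ([column, row] in pixels: a listed point, or the origin of a listed thing).
The state is a dict: "clock": time; "q": joint angles; "joint_velocities": joint speeds; "tau": joint torques, N m; "position": TCP position; "eef_rot": TCP orientation; "contact_force": force on the tool from outside, world axes, zero at the start; "wrist_torque": the same for the moment, N m; "finger_gap": opening from 0.0 (shut) to 1.0 (fully open).
Only numpy, scipy, OpenCV 4.12 (cv2) and the standard library are available. Lean on these libraries where they do the work, as an engineer would, in place of code of your own. Each camera call takes 0.05 s, during which the arm holds its last target.

### The job

The serving tongs have slipped into the well of the topping rail and lie under the pans. Find the one bay that has no pan, take hold of the tongs through it, tilt them and draw them out one end first, and finish holding them still in the gripper with their whole length well clear above the rail, touching nothing else. Leave the pans hanging in their bays and do not disturb the two squeeze bottles standing in front of the rail.

Things in the scene. Friction and masses are not known exactly. Their poses are not given: they have to be found in the camera images.
- rail: Topping rail: fixed open stainless tub, white inside. Origin: centre of its underside on the counter; x axis front to back, away from the robot, y along its length. Outside 340 x 778 mm, inside 306 x 744 mm, inner floor 12 mm and rim 170 mm above the counter. Four bays centred at y = -279, -93, 93, 279 mm; three hold pans, one of the two middle ones is empty.
- bay (a point): Centre of the empty bay at rim height (170 mm), axes as the rail's. Opening 306 mm along x (tub walls) by 178 mm along y (between two bars), smaller than the tongs lying level. Below rim height the bodies of the pans on either side begin 110 mm from this point along y. In the well two bays lie beyond it on the side of the rail's middle, one on the other side.
- bars: Two fixed steel bars that bound the empty bay, running front to back over the tub, 8 mm wide, inner faces at y = +-89 mm, from 7 mm below to 3 mm above rim height. One part; its origin is the bay's centre at rim height.
- tongs_mid (a point): Middle of the steel tongs (black sleeves, locked shut, rigid, 360 mm long, 0.2 kg evenly spread), 26 mm above the counter as they lie on edge on the well's floor, roughly along the rail near its middle. x axis from hinge to head, y across the arms, z up. Grip 26 mm wide across y, from 165 mm behind to 118 mm ahead. 28 mm high behind the middle and at the head (58 mm long), 20 mm high between.
- tongs_hinge_end (a point): Hinge end of the tongs: tip of the pull-lock tab, 178 mm behind the middle on the centre line.
- tongs_head_end (a point): Head end of the tongs: tip of the scalloped head, 178 mm ahead of the middle on the centre line.
- pan_a: Steel pan of tomatoes in an outer bay. Loose, 1.5 kg: its lip (325 x 176 mm, 3 mm thick) rests on the tub's front and back rims, its body (300 x 152 mm) hangs 37 mm below the rim. Origin: centre of its underside, 133 mm above the counter. The tomatoes stand up to 10 mm above the rim.
- pan_b: The same pan with a flat steel lid, in the middle bay beside the empty one; the lid's bar handle reaches 30 mm above the rim. Origin: centre of the underside. Loose, 1.5 kg.
- pan_c: The same pan, of gherkins, in the other outer bay; they stand up to 10 mm above the rim. Origin: centre of the underside. Loose, 1.5 kg.
- bottle_1: Red squeeze bottle standing on the counter to the right, between the robot and the rail, 62 mm across, 155 mm high. Origin: centre of its underside.
- bottle_2: Yellow squeeze bottle standing on the counter to the left, between the robot and the rail, 62 mm across, 155 mm high. Origin: centre of its underside.
There are look-alikes about, which are no part of the job. What is meant by the bottle_2 is not green or turquoise, and is the larger of those in its own colour.

How it is judged:
By the outcome, as a careful person would: the job done as asked, in the order asked, and still so for the second after the job is handed in, while the arm keeps its last pose, push and grip.
It also fails if it takes over 42 s, if anything falls off the work surface, if the arm or the gripper's body presses on something with over 40 N, if the wrist force passes 120 N, or if a joint passes its speed limit or range.

## Working session

There is one attempt and no reset: what is moved stays moved. The work goes in short steps, each a Python script; the robot and the scene stay as the last script left them, time stands still between calls to the robot, and variables do not carry over. Pictures are saved under pics/ and viewed, and the job is handed in when it is done.

```bash
ls; mkdir -p pics
python3 - <<'E'
from cell import *
import cv2,numpy as np
for n in ["top","side"]:
    f=grab_frame(n); cv2.imwrite(f"pics/{n}0.png",f["img"][:,:,::-1])
    print(n,f["fx"],f["fy"],f["cx"],f["cy"]);print(np.round(f["cam_to_world"],4).tolist())
    for t in ["rail","tongs_mid","tongs_hinge_end","tongs_head_end","bay","pan_a","bottle_1"]:
        try: print(t,[(np.round(d["centre"]).tolist(),round(d["score"],2)) for d in tip_of(n,t)])
        except Exception as e: print(t,e)
s=get_state();print({k:s[k] for k in s})
E
```

```text
pics
top 379.6018897092555 379.6018897092555 316.9364429581034 199.09977618541194
[[-0.0297, -0.9948, 0.0973, 0.3298], [-0.9992, 0.027, -0.029, 0.0643], [0.0263, -0.098, -0.9948, 0.9999], [0.0, 0.0, 0.0, 1.0]]
rail [([317.0, 146.0], 0.56)]
tongs_mid [([307.0, 151.0], 0.78)]
tongs_hinge_end []
tongs_head_end [([241.0, 154.0], 0.84)]
bay [([224.0, 246.0], 0.27)]
pan_a [([431.0, 131.0], 0.72), ([198.0, 134.0], 0.66), ([358.0, 130.0], 0.64)]
bottle_1 [([263.0, 244.0], 0.82), ([216.0, 291.0], 0.78), ([182.0, 240.0], 0.63), ([417.0, 244.0], 0.61), ([224.0, 245.0], 0.58)]
side 387.0254629489843 387.0254629489843 315.0305198042234 206.88931192565062
[[-0.8115, 0.5313, -0.2433, 0.6309], [0.5843, 0.7408, -0.3313, 0.355], [0.0042, -0.411, -0.9116, 0.977], [0.0, 0.0, 0.0, 1.0]]
rail [([258.0, 259.0], 0.84)]
tongs_mid [([268.0, 261.0], 0.86), ([260.0, 259.0], 0.51)]
tongs_hinge_end []
tongs_head_end []
bay []
pan_a [([319.0, 346.0], 0.74), ([232.0, 209.0], 0.68)]
bottle_1 [([290.0, 139.0], 0.98), ([423.0, 313.0], 0.86), ([436.0, 254.0], 0.85), ([400.0, 278.0], 0.72), ([380.0, 248.0], 0.58)]
{'clock': 0.8, 'q': array([ 1.09081472e+00,  3.26152798e-01, -1.92607628e-01,  1.05198690e+00,
        1.23897353e-05,  1.43657386e+00]), 'joint_velocities': array([-1.49978625e-03, -9.67461837e-05,  7.07973481e-04,  1.14753049e-03,
       -2.04163941e-03,  2.00514131e-03]), 'tau': array([-2.59843142e-05, -4.43272483e+01,  2.62747103e+01,  6.90495181e-04,
       -3.63198969e-04,  1.88542788e-05]), 'position': array([0.18640903, 0.51747273, 0.19220366]), 'eef_rot': array([-2.57043182e+00, -1.80617658e+00, -5.93684672e-05]), 'contact_force': array([ 0.20751776, -0.5327252 , -0.09247371]), 'wrist_torque': array([-0.03507932, -0.02281422, -0.0370055 ]), 'finger_gap': 0.9992889267396384}
```

View pics/top0.png

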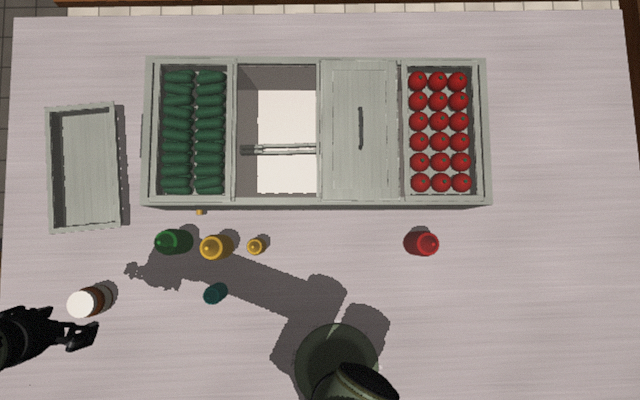

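View pics/side0.png

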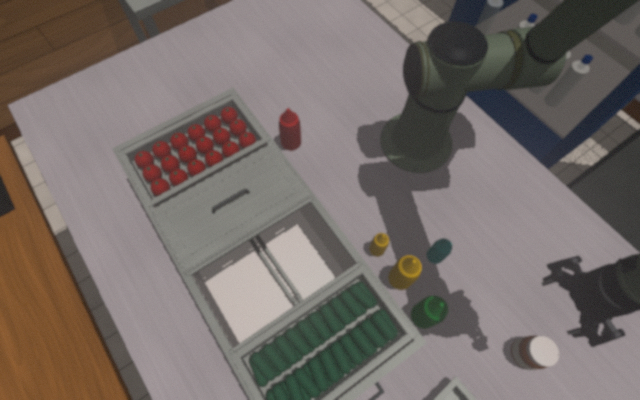

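```bash
cat > h.py <<'E'
import numpy as np,cv2
def px2w(f,uv,z):
    T=np.array(f["cam_to_world"]);d=T[:3,:3]@np.array([(uv[0]-f["cx"])/f["fx"],(uv[1]-f["cy"])/f["fy"],1])
    return T[:3,3]+d*(z-T[2,3])/d[2]
def w2px(f,p):
    T=np.array(f["cam_to_world"]);c=T[:3,:3].T@(np.asarray(p)-T[:3,3])
    return np.array([f["fx"]*c[0]/c[2]+f["cx"],f["fy"]*c[1]/c[2]+f["cy"]])
E
python3 - <<'E'
from cell import *
from h import *
f=grab_frame("top");i=f["img"][:,:,::-1]
cv2.imwrite("pics/tz.png",cv2.resize(i[50:210,140:340],None,fx=4,fy=4,interpolation=cv2.INTER_CUBIC)[:600])
cv2.imwrite("pics/tz2.png",cv2.resize(i[120:175,225:335],None,fx=7,fy=7,interpolation=cv2.INTER_CUBIC))
g=grab_frame("side");j=g["img"][:,:,::-1]
cv2.imwrite("pics/sz.png",cv2.resize(j[190:350,180:370],None,fx=4,fy=3.7,interpolation=cv2.INTER_CUBIC))
for uv in [(147,57),(486,58),(492,206),(140,206)]: print("rim",np.round(px2w(f,uv,.17),3))
m=silhouettes("top","tongs_mid")
for d in m: print(d["score"],d["centre"],cv2.minAreaRect(np.argwhere(d["mask"])[:,::-1].astype(np.float32)))
m=silhouettes("side","tongs_mid")
for d in m: print(d["score"],d["centre"],cv2.minAreaRect(np.argwhere(d["mask"])[:,::-1].astype(np.float32)))
E
```

```text
rim [0.743 0.414 0.17 ]
rim [ 0.728 -0.36   0.17 ]
rim [ 0.385 -0.348  0.17 ]
rim [0.406 0.424 0.17 ]
0.91 [272.0, 152.5] ((277.0436096191406, 149.48399353027344), (11.142240524291992, 74.20320129394531), 88.31531524658203)
0.64 [275.9, 266.3] ((276.3805847167969, 269.45452880859375), (79.88079833984375, 12.82037353515625), 55.5391845703125)
```

```bash
sleep 1; ls pics
```

```text
side0.png
sz.png
top0.png
tz.png
tz2.png
```

View pics/tz.png

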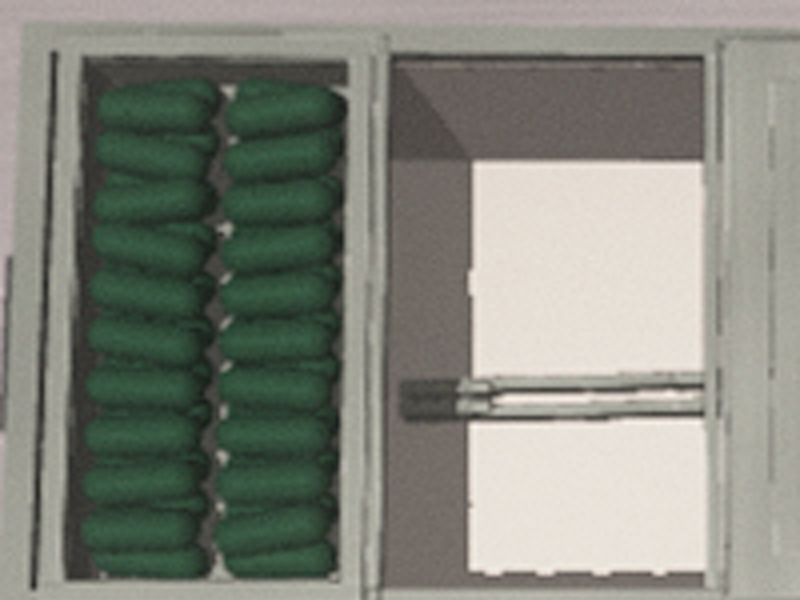

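View pics/tz2.png

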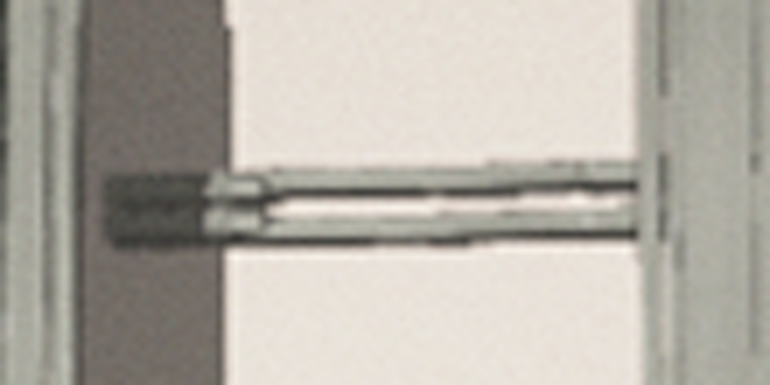

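View pics/sz.png

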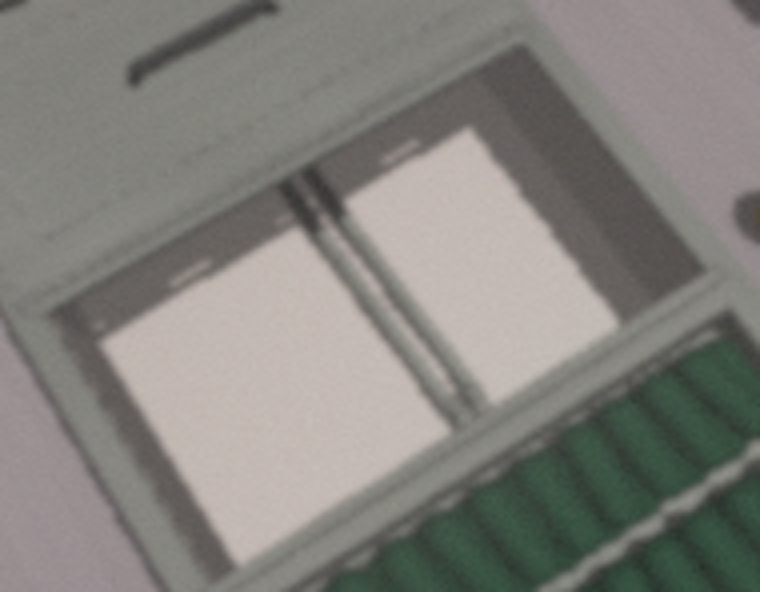

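Run:
```python
from cell import *
from h import *
f=grab_frame("top");g=grab_frame("side")
for uv,z in [((240.1,149.5),.03),((316,148.2),.034),((237.5,150),.163),((316,150),.163)]: print(uv,np.round(px2w(f,uv,z),4))
# side picture tongs (sz): near end at ~ (290..315,175), far end (440..475,410)
for (a,b),z in [((303,180),.032),((465,412),.032)]:
    uv=(180+a/4,190+b/3.7); print(uv,np.round(px2w(g,uv,z),4))
s=get_state();print(s["clock"])
for n in ["bottle_1"]:
  for d in tip_of("top",n): print(d["centre"],np.round(px2w(f,d["centre"],0),3),round(d["score"],2))
from scipy.spatial.transform import Rotation as R
for uv,z in [((316,148.2),.034)]: pass
```

```text
(240.1, 149.5) [0.559 0.231 0.03 ]
(316, 148.2) [0.5568 0.0346 0.034 ]
(237.5, 150) [0.5265 0.214  0.163 ]
(316, 150) [0.5224 0.0387 0.163 ]
(255.75, 238.64864864864865) [ 0.5556 -0.0046  0.032 ]
(296.25, 301.35135135135135) [0.5616 0.1881 0.032 ]
1.1
[417.0, 246.0] [ 0.296 -0.225  0.   ] 0.74
[182.7, 239.4] [0.332 0.387 0.   ] 0.69
[220.5, 245.8] [0.312 0.289 0.   ] 0.61
[215.6, 294.4] [0.189 0.303 0.   ] 0.57
[257.7, 244.5] [0.313 0.193 0.   ] 0.56
```

```bash
cat > plan.py <<'E'
from h import *
from scipy.spatial.transform import Rotation as R
BAY=np.array([.5678,.1263,0.]); YAW=-.027; TX=.5580  # tongs world x near y=.1263
Rr=R.from_euler('z',YAW).as_matrix()
SG=1
def pose(Y,Z,t,xl=None):
    """TCP at local Y, height Z, tool tilt t (head-up positive) -> world pos, rotvec"""
    if xl is None: xl=TX-BAY[0]
    p=BAY+Rr@np.array([xl,Y,0]); p[2]=Z
    z=np.array([0,np.sin(t),-np.cos(t)]); x=np.array([SG,0,0.]); y=np.cross(z,x)
    return p, R.from_matrix(Rr@np.column_stack([x,y,z])).as_rotvec()
MY=.231-.178-.1263+.0005; S=.090; PS=np.radians(-8)
# TCP at grasp
TCPZ=.018
G0=np.array([MY+S, .030])                     # pad centre aimed here
d=np.array([np.sin(PS),-np.cos(PS)])
T0=np.array([G0[0]+d[0]*(TCPZ-.030)/d[1],TCPZ])
rel=T0-np.array([MY,.026])                    # tcp in tongs frame (theta=0)
def tcp(hy,tz,th):
    """head tip local Y, tail-axis height, tilt"""
    c,s=np.cos(th),np.sin(th)
    m=np.array([hy-.178*c, tz+.178*s])
    q=m+np.array([c*rel[0]-s*rel[1], s*rel[0]+c*rel[1]])
    return pose(q[0],q[1],th+PS)
r=np.radians
H0=MY+.178
LIFT=[(H0,.032,0)]
SLIDE=[(.068,.032,0)]
TILT=[(.068,.033,r(8)),(.068,.034,r(16)),(.068,.034,r(24)),(.070,.034,r(30)),(.100,.034,r(36))]
c,s=np.cos(r(36)),np.sin(r(36))
OUT=[(.100+.12*c,.034+.12*s,r(36)),(.100+.25*c,.034+.25*s,r(36)),(.100+.25*c,.30,r(36))]
E
python3 - <<'E'
from cell import *
import plan
from plan import *
for sg in (1,-1):
    plan.SG=sg
    print(sg); 
    a=[pose(T0[0]-.2*d[0],T0[1]+.25,PS),pose(*T0,PS)]+[tcp(*w) for w in LIFT+SLIDE+TILT+OUT]
    for p,o in a:
        q=ik(p,o); print(np.round(p,3),None if q is None else np.round(q,2))
E
```

```text
1
[0.559 0.17  0.268] [ 0.25  0.4   0.1   1.31 -0.13  1.85]
[0.558 0.142 0.018] [ 0.2   0.58 -0.29  0.73 -0.14  1.8 ]
[0.558 0.142 0.024] [ 0.2   0.57 -0.29  0.75 -0.14  1.8 ]
[0.557 0.105 0.024] [ 0.14  0.55 -0.32  0.72 -0.14  1.74]
[0.557 0.107 0.062] [ 0.06  0.48 -0.32  0.77  0.    1.66]
[0.558 0.111 0.1  ] [-0.02  0.42 -0.31  0.84  0.14  1.58]
[0.558 0.116 0.135] [-0.09  0.4  -0.28  0.91  0.28  1.5 ]
[0.558 0.123 0.16 ] [-0.14  0.39 -0.25  0.97  0.38  1.45]
[0.559 0.159 0.184] [-0.14  0.38 -0.24  1.01  0.49  1.45]
[0.561 0.256 0.255] [ 0.04  0.33 -0.12  1.08  0.49  1.64]
[0.564 0.361 0.331] [0.22 0.34 0.08 1.18 0.47 1.85]
[0.564 0.361 0.45 ] [0.22 0.36 0.4  1.48 0.47 1.85]
-1
[0.559 0.17  0.268] [ 0.25  0.4   0.1   1.31 -0.13 -1.29]
[0.558 0.142 0.018] [ 0.2   0.58 -0.29  0.73 -0.14 -1.34]
[0.558 0.142 0.024] [ 0.2   0.57 -0.29  0.75 -0.14 -1.34]
[0.557 0.105 0.024] [ 0.14  0.55 -0.32  0.72 -0.14 -1.4 ]
[0.557 0.107 0.062] [ 0.06  0.48 -0.32  0.77  0.   -1.48]
[0.558 0.111 0.1  ] [-0.02  0.42 -0.31  0.84  0.14 -1.56]
[0.558 0.116 0.135] [-0.09  0.4  -0.28  0.91  0.28 -1.64]
[0.558 0.123 0.16 ] [-0.14  0.39 -0.25  0.97  0.38 -1.7 ]
[0.559 0.159 0.184] [-0.14  0.38 -0.24  1.01  0.49 -1.7 ]
[0.561 0.256 0.255] [ 0.04  0.33 -0.12  1.08  0.49 -1.5 ]
[0.564 0.361 0.331] [ 0.22  0.34  0.08  1.18  0.47 -1.29]
[0.564 0.361 0.45 ] [ 0.22  0.36  0.4   1.48  0.47 -1.29]
```

Run:
```python
from cell import *
from plan import *
s=get_state(); p=s["position"].copy(); p[2]=.34
move_l(p,.3)
k=.30/np.cos(PS)
movep(*pose(T0[0]-.28*d[0],T0[1]-.28*d[1],PS))
move_l(pose(T0[0]-.06*d[0],T0[1]-.06*d[1],PS)[0],.2)
s=get_state();print(s["clock"],s["position"],s["contact_force"])
for n in ["top","side"]:
    f=grab_frame(n);i=f["img"][:,:,::-1].copy()
    c=w2px(f,pose(*T0,PS)[0]).astype(int)
    v=i[max(0,c[1]-70):c[1]+70,max(0,c[0]-90):c[0]+90]
    cv2.imwrite(f"pics/{n}1.png",cv2.resize(v,None,fx=4,fy=4,interpolation=cv2.INTER_CUBIC))
```

```text
4.8583 [0.55949182 0.15086196 0.0785073 ] [-0.61450633 -0.0703414   0.6642149 ]
```

View pics/top1.png

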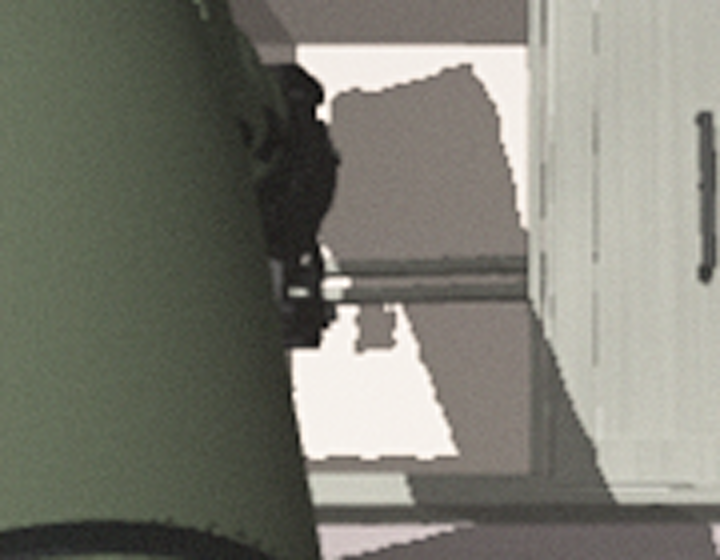

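View pics/side1.png

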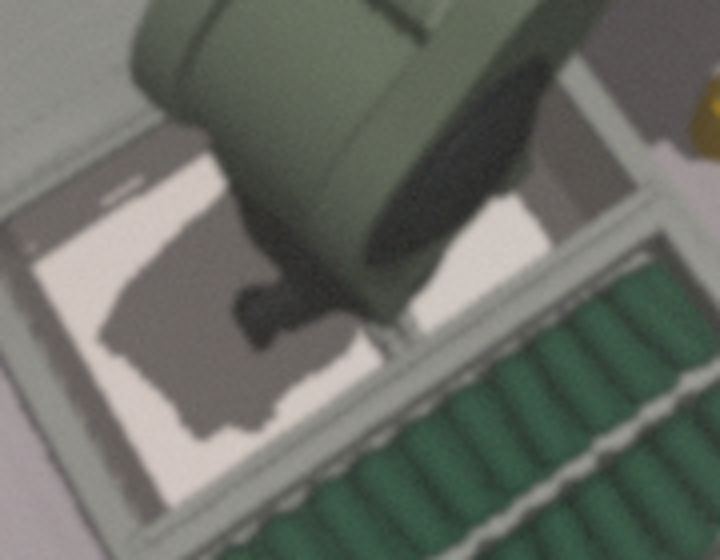

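```bash
sed -i 's/S=.090; PS=np.radians(-8)/S=.085; PS=np.radians(-4)/; s/\.068/.072/g; s/(\.070,/(.074,/' plan.py
python3 - <<'E'
from cell import *
from plan import *
p,o=pose(T0[0]-.06*d[0],T0[1]-.06*d[1],PS)
move_l(p,.1,rot=o)
hit=move_l(pose(T0[0],T0[1],PS)[0],.07,until_force=8)
s=get_state();print(hit,s["clock"],s["position"],pose(*T0,PS)[0],s["contact_force"])
f=grab_frame("side");cv2.imwrite("pics/side2.png",cv2.resize(f["img"][180:340,180:400,::-1],None,fx=3.6,fy=3.6,interpolation=cv2.INTER_CUBIC))
E
```

```text
False 6.2167 [0.55873249 0.13798614 0.01839109] [0.55831028 0.13792131 0.018     ] [-0.37327541  1.04527409 -0.02155531]
```

View pics/side2.png

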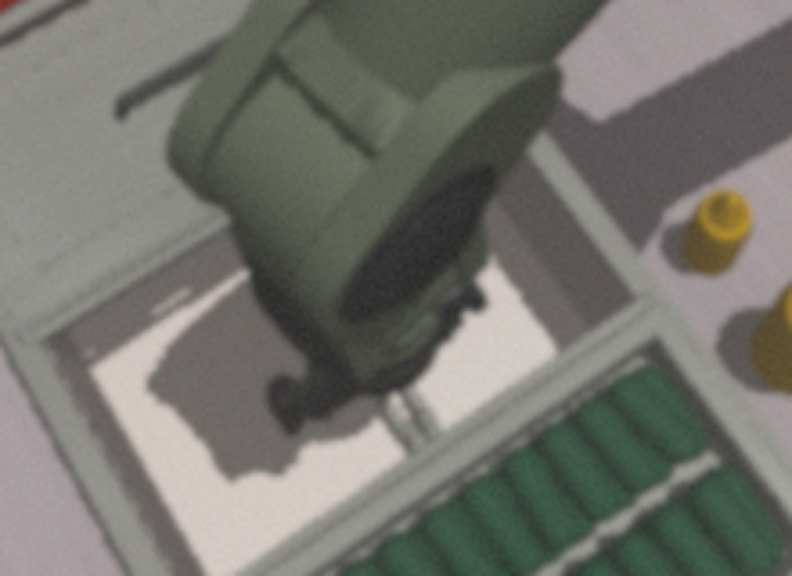

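Run:
```python
from cell import *
from plan import *
grab(80)
s=get_state();print(s["clock"],s["finger_gap"],s["finger_gap"]*85,s["position"],s["contact_force"])
p,o=tcp(*LIFT[0]); move_l(p,.05,rot=o)
s=get_state();print(s["clock"],s["finger_gap"],s["contact_force"],s["wrist_torque"])
p,o=tcp(*SLIDE[0]); print(move_l(p,.06,rot=o,until_force=10))
s=get_state();print(s["clock"],s["position"]-p,s["contact_force"],s["wrist_torque"])
f=grab_frame("side");cv2.imwrite("pics/side3.png",cv2.resize(f["img"][180:340,180:400,::-1],None,fx=3.6,fy=3.6,interpolation=cv2.INTER_CUBIC))
f=grab_frame("top");cv2.imwrite("pics/top3.png",cv2.resize(f["img"][40:220,200:420,::-1],None,fx=3.3,fy=3.3,interpolation=cv2.INTER_CUBIC))
```

```text
7.0333 0.0009848037336211857 0.0837083173578008 [0.55828562 0.13790333 0.01796719] [ 0.16743037 -0.88203503  0.37674833]
7.3 -0.00013050825800446105 [ 0.86547375  0.62128255 -0.26580449] [ 0.0857653  -0.02503861 -0.02942903]
False
8.0 [ 6.48016893e-05 -1.70225524e-04  3.87869043e-05] [-0.23869266  0.17399073  0.86652916] [ 0.02088023 -0.04572845 -0.00464036]
```

View pics/side3.png

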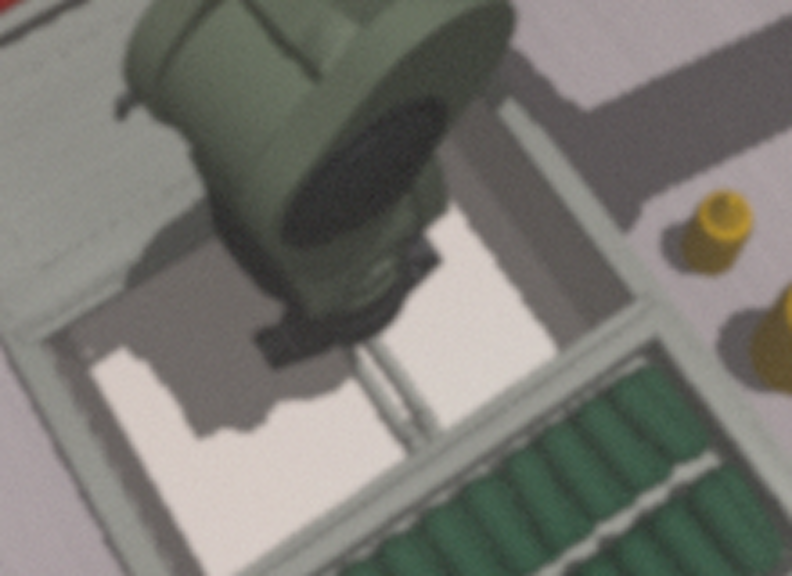

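View pics/top3.png

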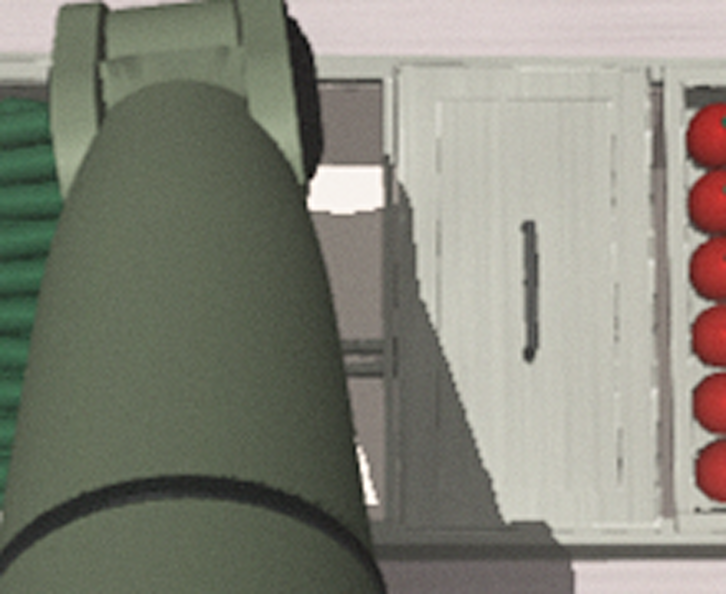

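Run:
```python
from cell import *
from plan import *
s=get_state();print(s["clock"],s["position"],s["finger_gap"])
f=grab_frame("side");i=cv2.resize(f["img"][200:320,200:330,::-1],None,fx=6,fy=5,interpolation=cv2.INTER_CUBIC)
def dr(p,c):
    u=w2px(f,p);u=((u-[200,200])*[6,5]).astype(int);cv2.circle(i,tuple(int(v) for v in u),4,c,-1)
dr(s["position"],(0,0,255))
for y in np.arange(.05,.24,.02): dr([.558+.027*(y-.126),y,.036],(255,0,0))
cv2.imwrite("pics/side4.png",i)
```

```text
8.1 [0.55746731 0.10493751 0.02403025] 0.0016766332080060628
```

View pics/side4.png

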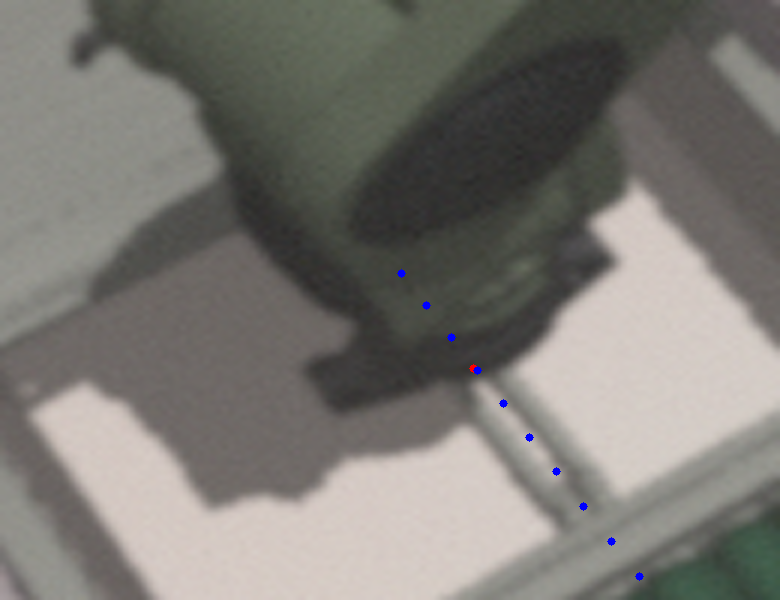

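Run:
```python
from cell import *
from plan import *
s=get_state();p=s["position"]+[0,0,.05]
print(move_l(p,.12,until_force=12))
let_go()
p=s["position"]+[0,0.0,.20]
print(move_l(p,.2,until_force=20))
s=get_state();print(s["clock"],s["position"],s["contact_force"])
f=grab_frame("side");cv2.imwrite("pics/side5.png",cv2.resize(f["img"][180:340,180:400,::-1],None,fx=3.6,fy=3.6,interpolation=cv2.INTER_CUBIC))
f=grab_frame("top");cv2.imwrite("pics/top5.png",cv2.resize(f["img"][40:220,200:420,::-1],None,fx=3.3,fy=3.3,interpolation=cv2.INTER_CUBIC))
```

```text
False
False
10.4 [0.55676917 0.10493551 0.22297248] [-0.40476824  0.70310082 -0.41161989]
```

View pics/side5.png

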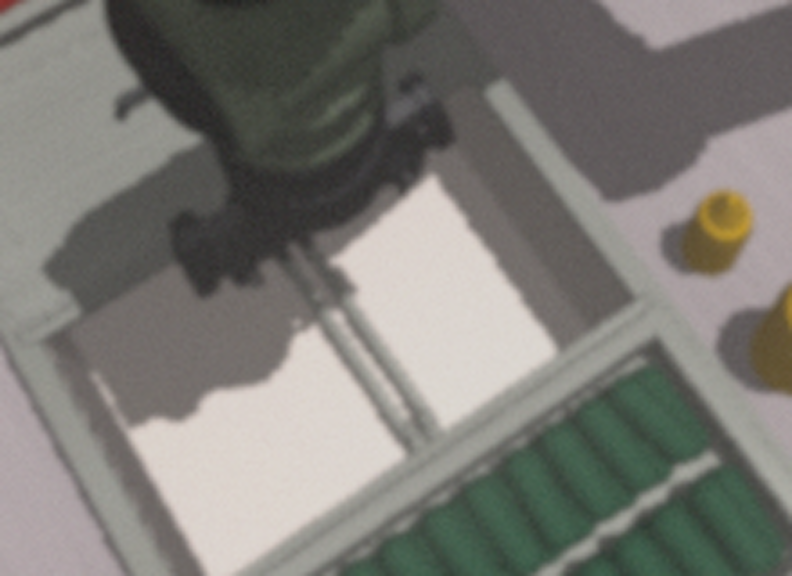

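View pics/top5.png

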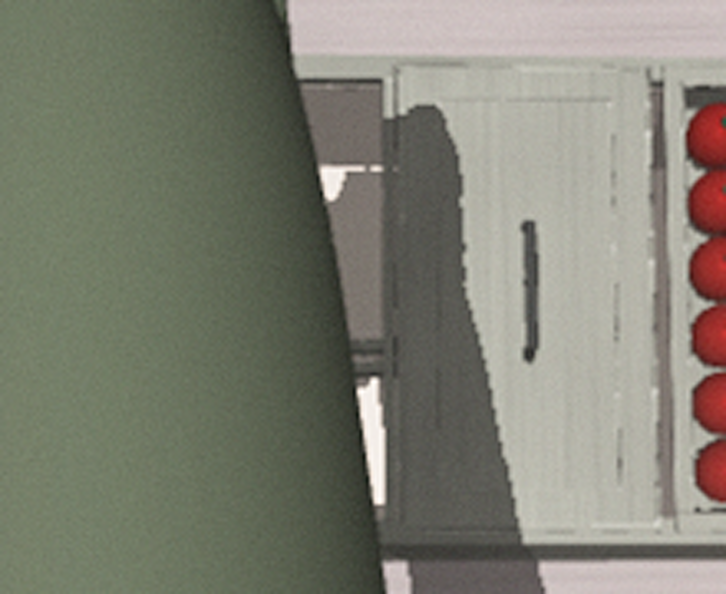

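Run:
```python
from cell import *
from plan import *
s=get_state()
move_l([.42,-.12,.33],.35)
print(get_state()["clock"])
f=grab_frame("side");cv2.imwrite("pics/side6.png",cv2.resize(f["img"][190:350,180:370,::-1],None,fx=4,fy=3.7,interpolation=cv2.INTER_CUBIC))
f=grab_frame("top");cv2.imwrite("pics/top6.png",cv2.resize(f["img"][120:175,225:335,::-1],None,fx=7,fy=7,interpolation=cv2.INTER_CUBIC))
for n in ("top","side"):print(tip_of(n,"tongs_mid"),tip_of(n,"tongs_head_end"))
```

```text
11.4583
[{'centre': [309.8, 146.6], 'score': 0.91}] [{'centre': [239.6, 149.9], 'score': 0.82}]
[{'centre': [267.0, 257.8], 'score': 0.87}] []
```

View pics/side6.png

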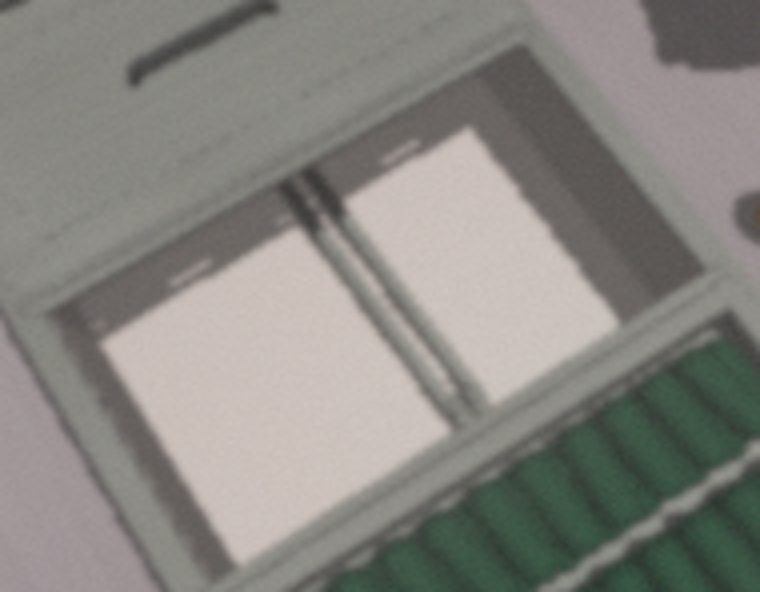

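View pics/top6.png

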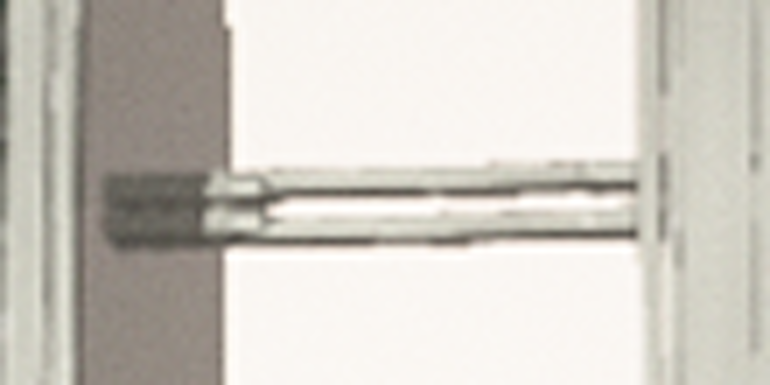

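Run:
```python
from cell import *
from plan import *
p,o=pose(.012,.30,0); 
move_l(p,.4,rot=o)
grab(30); print(get_state()["finger_gap"])
p,_=pose(.012,.06,0); move_l(p,.25)
p,_=pose(.012,.015,0); print(move_l(p,.05,until_force=5))
s=get_state();print(s["clock"],s["position"],s["contact_force"],s["finger_gap"])
f=grab_frame("side");cv2.imwrite("pics/side7.png",cv2.resize(f["img"][190:350,180:370,::-1],None,fx=4,fy=3.7,interpolation=cv2.INTER_CUBIC))
f=grab_frame("top");cv2.imwrite("pics/top7.png",cv2.resize(f["img"][90:210,220:340,::-1],None,fx=5,fy=5,interpolation=cv2.INTER_CUBIC))
```

```text
0.0001640066840839383
False
15.5667 [0.55865541 0.1385954  0.01527476] [ 1.074248   -0.58941915  0.15571242] -0.0009113239259142747
```

View pics/side7.png

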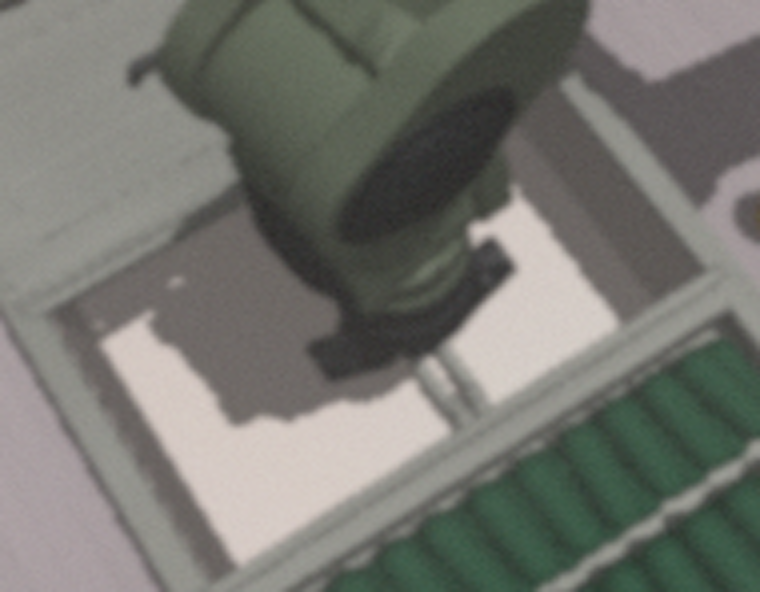

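View pics/top7.png

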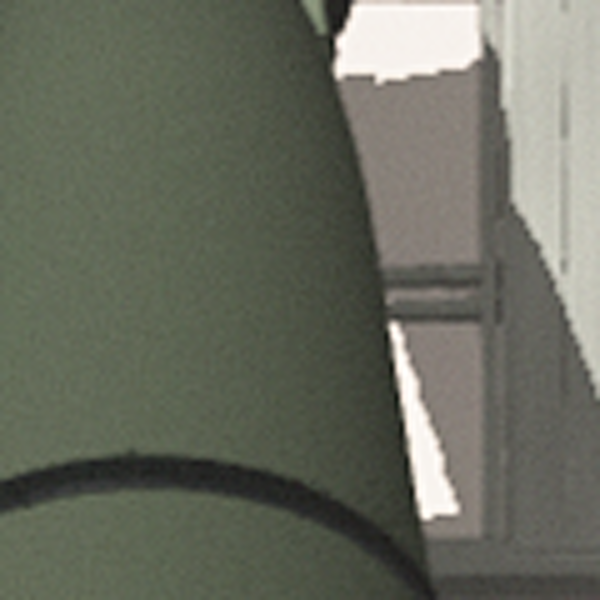

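Run:
```python
from cell import *
from plan import *
for z in (.008,.0,-.01):
    p,_=pose(.012,z,0); r_=move_l(p,.03,until_force=5)
    s=get_state();print(r_,s["clock"],s["position"],s["contact_force"])
    if r_: break
```

```text
False 16.05 [0.55798813 0.13851327 0.00766627] [ 0.1152326  -0.12330735  0.37339614]
False 16.4667 [ 5.58052570e-01  1.38533723e-01 -3.02825453e-04] [ 0.92796117 -0.06885347  0.03048927]
True 16.7167 [ 0.55906456  0.13864852 -0.00307244] [-1.69938416 -0.37086459  4.97499801]
```

Run:
```python
from cell import *
from plan import *
F={n:grab_frame(n) for n in ("top","side")}
for n in F:
    f=F[n]; i=cv2.imread(f"pics/{n}0.png")
    T=np.array([.18641,.51747,.19220]); o=R.from_rotvec([-2.57043,-1.80618,0]).as_matrix()
    for back,c in ((0,(0,0,255)),(.013,(0,255,255)),(.05,(255,0,0))):
        for dx in (-.0425,0,.0425):
            u=w2px(f,T-o[:,2]*back+o[:,0]*dx); print(n,back,dx,np.round(u))
            cv2.circle(i,tuple(int(v) for v in np.round(u)),1,c,-1)
    v=i[280:380,0:130] if n=="top" else i[230:350,520:640]
    cv2.imwrite(f"pics/{n}0c.png",cv2.resize(v,None,fx=5,fy=5,interpolation=cv2.INTER_NEAREST))
```

```text
top 0 -0.0425 [107. 320.]
top 0 0 [ 87. 314.]
top 0 0.0425 [ 68. 307.]
top 0.013 -0.0425 [104. 321.]
top 0.013 0 [ 84. 315.]
top 0.013 0.0425 [ 64. 308.]
top 0.05 -0.0425 [ 93. 326.]
top 0.05 0 [ 72. 319.]
top 0.05 0.0425 [ 51. 312.]
side 0 -0.0425 [532. 290.]
side 0 0 [542. 311.]
side 0 0.0425 [554. 332.]
side 0.013 -0.0425 [535. 289.]
side 0.013 0 [546. 310.]
side 0.013 0.0425 [557. 332.]
side 0.05 -0.0425 [545. 285.]
side 0.05 0 [557. 306.]
side 0.05 0.0425 [569. 329.]
```

View pics/top0c.png

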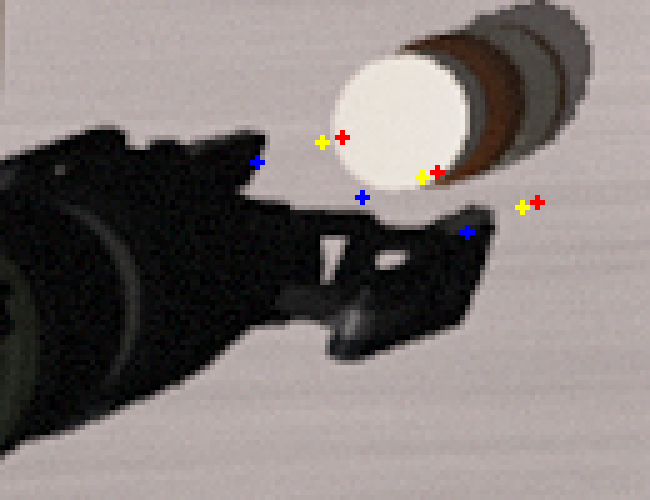

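View pics/side0c.png

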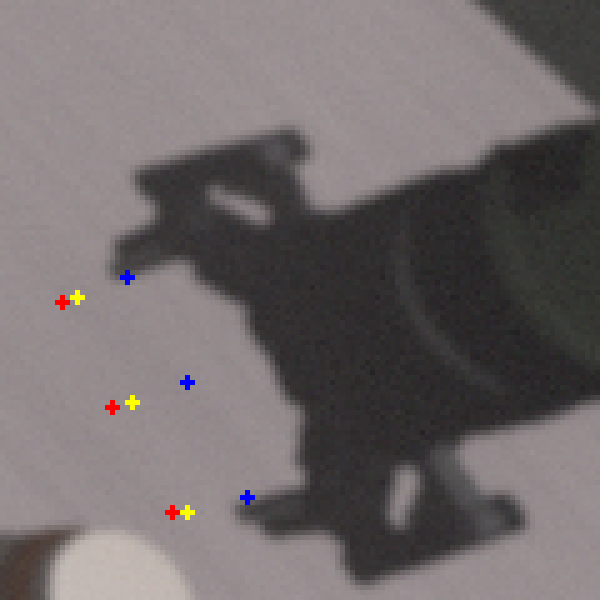

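```bash
python3 - <<'E'
s=open('plan.py').read()
s=s.replace("z=np.array([0,np.sin(t),-np.cos(t)]); x=","z=np.array([0,np.sin(t),-np.cos(t)]); p=p+DEL*(Rr@z); x=").replace("SG=1\n","SG=1; DEL=.038\n")
open('plan.py','w').write(s)
E
python3 - <<'E'
from cell import *
from plan import *
for w in [None]+LIFT+SLIDE+TILT+OUT:
    p,o=pose(*T0,PS) if w is None else tcp(*w)
    q=ik(p,o); print(np.round(p,3),None if q is None else np.round(q,2))
p,o=pose(T0[0]-.05*d[0],T0[1]-.05*d[1],PS)
move_l(p,.1,rot=o); let_go()
hit=move_l(pose(*T0,PS)[0],.05,until_force=8)
s=get_state();print(hit,s["clock"],s["position"],pose(*T0,PS)[0],s["contact_force"])
if not hit:
    grab(80); s=get_state();print(s["clock"],s["finger_gap"]*85,s["contact_force"])
E
```

```text
[ 0.558  0.135 -0.02 ] [ 0.15  0.6  -0.35  0.62 -0.07  1.75]
[ 0.558  0.135 -0.014] [ 0.15  0.6  -0.35  0.64 -0.07  1.75]
[ 0.557  0.102 -0.014] [ 0.09  0.58 -0.38  0.62 -0.07  1.69]
[0.558 0.109 0.024] [ 0.02  0.52 -0.38  0.68  0.07  1.62]
[0.558 0.118 0.061] [-0.05  0.47 -0.36  0.75  0.21  1.55]
[0.558 0.129 0.098] [-0.11  0.44 -0.33  0.82  0.35  1.48]
[0.558 0.14  0.124] [-0.15  0.44 -0.31  0.89  0.45  1.43]
[0.559 0.175 0.149] [-0.14  0.43 -0.3   0.92  0.55  1.43]
[0.562 0.273 0.22 ] [ 0.03  0.36 -0.21  0.97  0.56  1.64]
[0.565 0.378 0.296] [ 0.21  0.35 -0.03  1.05  0.54  1.85]
[0.565 0.378 0.415] [0.21 0.33 0.25 1.34 0.54 1.85]
False 19.2417 [ 0.55860982  0.13531671 -0.01957494] [ 0.55823872  0.13527153 -0.01990743] [ 0.07387361  0.28338469 -0.82418352]
19.825 23.918843005304915 [-1.06383001  0.0821779   4.97376673]
```

Run:
```python
from cell import *
from plan import *
def st(h,p):
    s=get_state();print(h,round(s["clock"],2),np.round(s["position"]-p,4),np.round(s["contact_force"],1),np.round(s["wrist_torque"],2),round(s["finger_gap"]*85,1))
for w in LIFT+SLIDE:
    p,o=tcp(*w); h=move_l(p,.06,rot=o,until_force=15); st(h,p)
p,o=tcp(*TILT[0]); h=move_l(p,.06,rot=o,until_force=15); st(h,p)
for n in ("top","side"):
    f=grab_frame(n); c=(180,190) if n=="side" else (200,40)
    cv2.imwrite(f"pics/{n}8.png",cv2.resize(f["img"][c[1]:c[1]+160,c[0]:c[0]+220,::-1],None,fx=3.5,fy=3.5,interpolation=cv2.INTER_CUBIC))
```

```text
False 20.07 [-0.0001  0.0001  0.    ] [-0.3  0.4 -3.5] [ 0.3  -0.02  0.01] 23.7
False 20.77 [ 0.0001 -0.0001  0.0001] [-0.3 -1.  -2.9] [ 0.35  0.02 -0.03] 24.3
False 21.57 [-0.0002  0.0001 -0.0002] [-0.2 -0.3 -2.5] [ 0.1   0.02 -0.04] 24.0
```

View pics/side8.png

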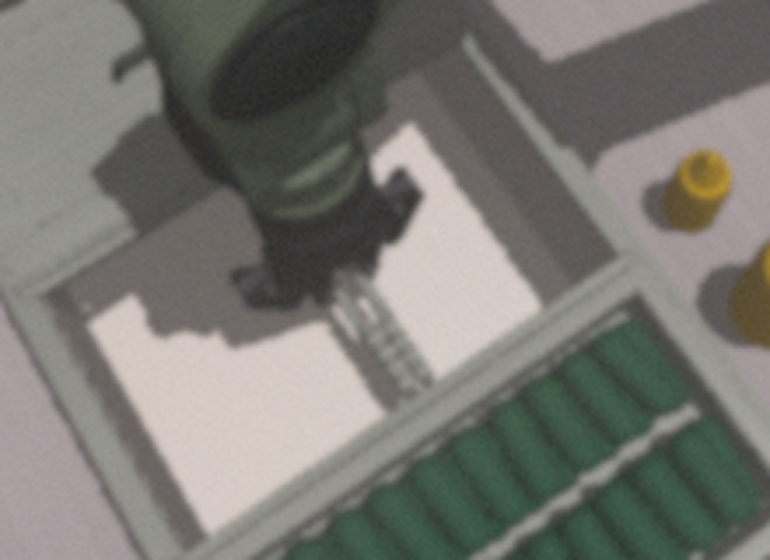

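View pics/top8.png

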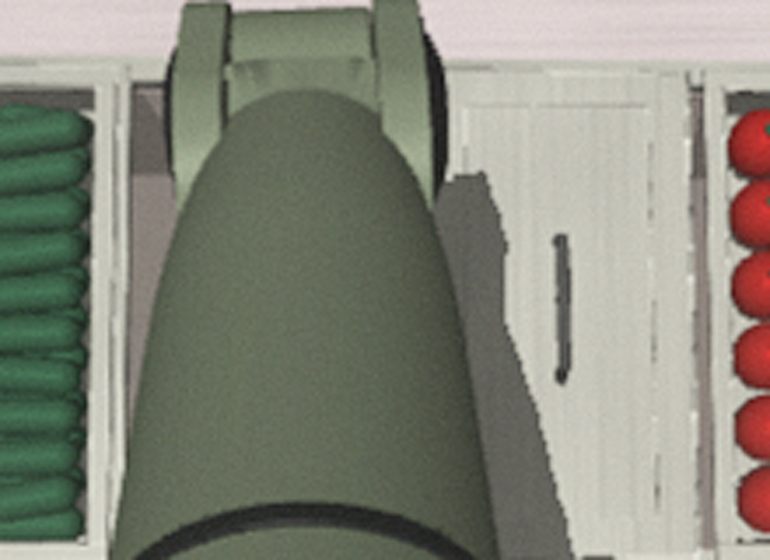

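Run:
```python
from cell import *
from plan import *
def st(h,p):
    s=get_state();print(h,round(s["clock"],2),np.round(s["position"]-p,4),np.round(s["contact_force"],1),np.round(s["wrist_torque"],2),round(s["finger_gap"]*85,1))
f=grab_frame("side");q=px2w(f,(300.5,300.5),.083);print("head local Y",q,(Rr.T@(q-BAY)))
for w in TILT[1:4]:
    p,o=tcp(*w); h=move_l(p,.07,rot=o,until_force=12); st(h,p)
    if h: break
for n in ("top","side"):
    f=grab_frame(n); c=(180,190) if n=="side" else (200,40)
    cv2.imwrite(f"pics/{n}9.png",cv2.resize(f["img"][c[1]:c[1]+160,c[0]:c[0]+220,::-1],None,fx=3.5,fy=3.5,interpolation=cv2.INTER_CUBIC))
```

```text
head local Y [0.55637782 0.20115851 0.083     ] [-0.01343895  0.07452287  0.083     ]
False 22.43 [-0.0002 -0.0001 -0.0002] [-0.6  0.7 -2.5] [-0.12 -0.02  0.01] 24.2
False 23.12 [-0.0003  0.     -0.0004] [-0.3 -0.1 -2.4] [-0.28 -0.02 -0.01] 23.7
False 23.68 [-0.0001 -0.0001 -0.0003] [ 0.3 -0.2 -2.8] [-0.54  0.01 -0.01] 23.8
```

View pics/side9.png

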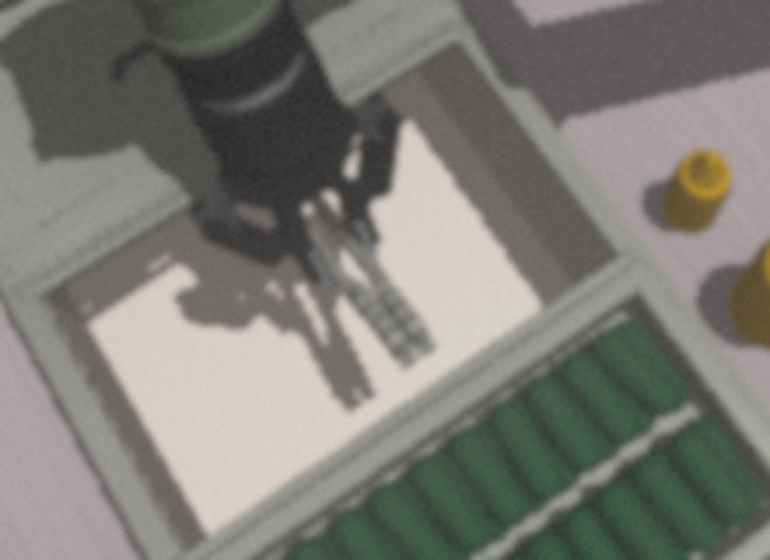

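View pics/top9.png

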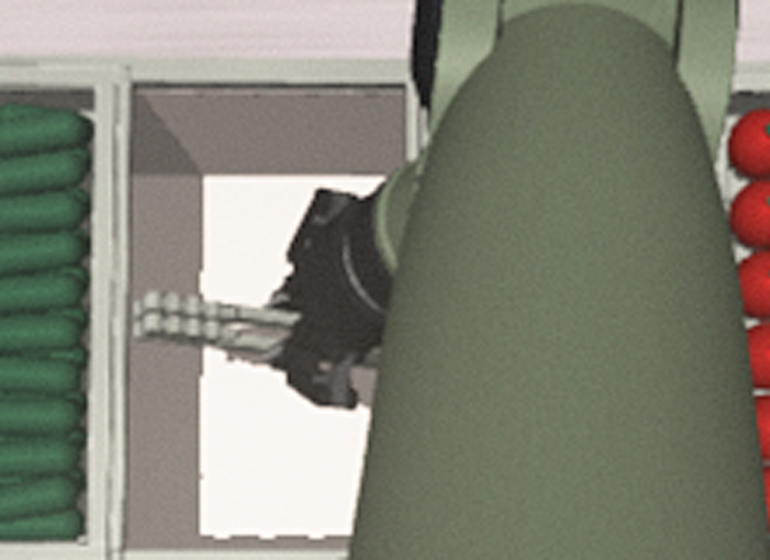

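Run:
```python
from cell import *
from plan import *
def st(h,p):
    s=get_state();print(h,round(s["clock"],2),np.round(s["position"]-p,4),np.round(s["contact_force"],1),np.round(s["wrist_torque"],2),round(s["finger_gap"]*85,1))
f=grab_frame("top");q=px2w(f,(239.4,130),.212);print(np.round(Rr.T@(q-BAY),3))
for w in [TILT[4]]+OUT[:1]:
    p,o=tcp(*w); h=move_l(p,.10,rot=o,until_force=12); st(h,p)
    if h: break
for n in ("top","side"):
    f=grab_frame(n); cv2.imwrite(f"pics/{n}10.png",f["img"][:,:,::-1])
```

```text
[-0.012  0.074  0.212]
False 24.41 [-0.0001 -0.0001 -0.0002] [-0.3  1.  -2.3] [-0.58 -0.02 -0.02] 24.2
False 25.76 [-0.0002 -0.0005 -0.0006] [ 0.3  0.2 -2. ] [-0.63  0.04  0.01] 24.1
```

View pics/side10.png

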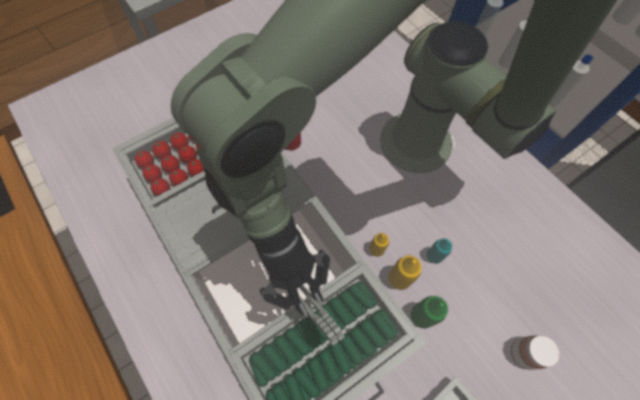

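View pics/top10.png

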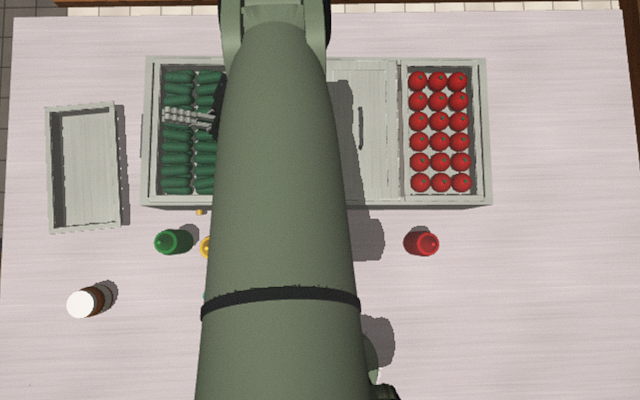

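Run:
```python
from cell import *
from plan import *
def st(h,p):
    s=get_state();print(h,round(s["clock"],2),np.round(s["position"]-p,4),np.round(s["contact_force"],1),np.round(s["wrist_torque"],2),round(s["finger_gap"]*85,1))
for w in OUT[1:]:
    p,o=tcp(*w); h=move_l(p,.10,rot=o,until_force=12); st(h,p)
    if h: break
sleep(.3)
for n in ("top","side"):
    f=grab_frame(n); cv2.imwrite(f"pics/{n}11.png",f["img"][:,:,::-1])
st(0,p); print(np.abs(get_state()["joint_velocities"]).max())
```

```text
False 27.31 [-0.0001 -0.0005 -0.0006] [-0.5 -0.5 -1.9] [-0.64 -0.01 -0.01] 23.9
False 28.65 [-0.0003 -0.0001 -0.0008] [ 0.2 -0.1 -2.7] [-0.68  0.04  0.03] 23.8
0 29.05 [-0.      0.     -0.0001] [-0.   0.4 -2.7] [-0.64  0.   -0.02] 23.7
0.0013482560824540678
```

View pics/side11.png

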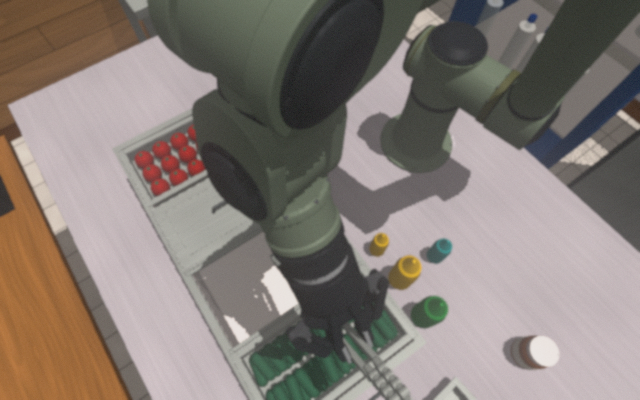

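View pics/top11.png

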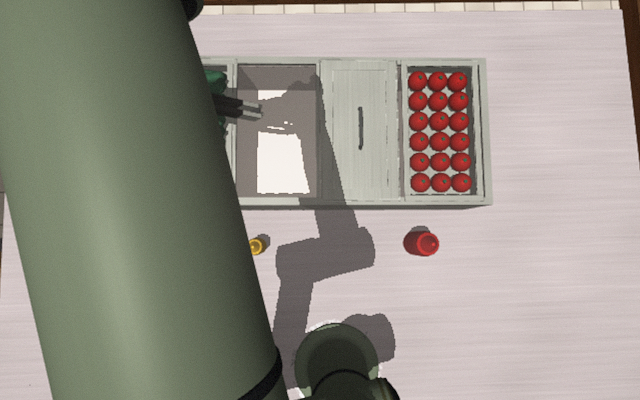

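Run:
```python
from cell import *
from plan import *
f=grab_frame("top")
hy,tz,th=OUT[-1]; Y=hy-.356*np.cos(th)
q=BAY+Rr@np.array([TX-BAY[0],Y,0]);q[2]=tz; print(w2px(f,q),"tail tip seen ~(262,108)",Y,tz)
s=get_state();print(s["clock"],s["contact_force"])
sign_off()
```

```text
[263.10582251 116.05551934] tail tip seen ~(262,108) 0.014244198596255586 0.3
29.1 [-0.44516664  0.22972856 -2.19713143]
the job is handed in; nothing more can be done
```

The tongs are out of the well and held still in the gripper at about 36°. Their hinge end is about 0.30 m above the counter, roughly 0.13 m above the rim. I handed the job in at about 29 s of the 42 s allowed.

I found the empty middle bay, on the robot's left of centre. I gripped the tongs at 80 N, 85 mm from their middle towards the head. I slid them right inside the well, tilted the head up past the left bar and pulled them out along their own length.

**Missed first grasp:** The fingers closed on nothing because the real fingertips sit about 38 mm behind the TCP the robot reports. The start pictures showed this, and so did lowering the shut fingers until they touched: the touch came at a reported height of -3 mm, on top of the tongs. The tongs did not move. I corrected for the offset and the second grasp held.

**Last checks:**
- **Hold:** the arm was still. The fingers were about 24 mm apart on the 26 mm grip, and the tool carried about 2 to 3 N, which is the tongs' weight and nothing else.
- **Forces:** every move while holding the tongs stayed under its 12–15 N stop limit.
- **Surroundings:** the lidded pan, the tomatoes and both bottles looked unmoved. The arm partly hid the gherkin pan, and what showed of it was in place.
- **Disagreement:** the hinge end appeared about 8 pixels (roughly 15 mm) from where I predicted it in the top picture. That may be a small tilt of the tongs in the grip; the clearance is still ample.

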